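# Unpin a power-supply plate and hold it out over the bench block

## Task

Pull out the screwdriver that pins the power-supply plate to the wooden bench block and stand it in the steel tool cup. Then slide the plate along the block, without lifting or tipping it, until the black line drawn across it lies along the top edge of the block on the transformer's side, parallel to that edge. The transformer would now tip the plate over, so finish while still holding the plate there, flat and still on the block, for a colleague to get at it from below; leave the rest of the bench as it is.

Things in the scene. Friction and masses are not known exactly. Their poses are not given: they have to be found in the camera images.
- block_edge (a point): Middle of the block's top edge on the transformer's side. Wooden block 200 mm long (x), 170 mm wide (y), 70 mm high, fixed to the bench. x axis: outward, level, square to this edge, the way the plate must slide; y along the edge; z up. The block reaches 200 mm back from here; its peg hole (9 mm wide, 64 mm deep) lies at x = -120 mm, y = 0.
- block: The same block; origin at the centre of its underside, axes as for block_edge.
- plate: Power-supply plate, loose on the block: aluminium, 280 x 120 x 4 mm, 0.6 to 0.9 kg with its parts, centre of mass about 30 mm towards the transformer from its middle. Origin: centre of its underside; x towards the transformer (outward), z up. Slot for the screwdriver, 30 x 9 mm along x, at x = -20 mm. It rests by its weight and slides with ordinary friction once the screwdriver is out.
- plate_line (a point): Middle of the black line drawn across the plate (1.6 mm wide, along y), on its top face, 10 mm outward of its middle; axes as the plate; 80 to 100 mm short of block_edge at the start. Outward of it: capacitors 24 mm high at plate x = 36, y = -36 and 36 mm, and the transformer 60 x 56 mm, 46 mm high, at x = 100 mm.
- plate_grip (a point): Good place to hold the plate: middle of its finned black heat sink, 25 mm above the plate's top face, 13 mm below the heat sink's top, at plate x = -107 mm. Heat sink: rigid part of the plate, 60 mm long (x), 38 mm high, 44 mm wide between flat sides (y), with 38 mm of bare plate free on either side. Axes as the plate.
- driver_handle (a point): Middle of the screwdriver's handle. Screwdriver 174 mm long, 80 g: handle 26 mm thick and 104 mm long (plastic with flutes), below it a black collar 18 mm thick, 8 mm high, that rests on the plate, and a round blade 6 mm thick, 62 mm long. It stands upright and loose in the slot and the block's hole. z axis: along the screwdriver, from tip to handle.
- driver_tip (a point): Tip of the screwdriver's blade, 122 mm below the middle of the handle when it stands; at the start 58 mm below the block's top.
- driver: The same screwdriver; origin at the blade's tip, z from tip to handle.
- cup_in (a point): Centre of the inner floor of the tool cup, 5 mm above the bench. Cup: plain steel, no handle, round, 90 mm outside, wall 3 mm, 95 mm high, 0.45 kg, loose and empty.
- cup: The tool cup; origin at the centre of its underside, z up.
- mug: White mug with a handle, 82 mm wide, 90 mm high, origin under its centre. Not to be used or disturbed. It and the tool cup stand on the same side and may stand in each other's place.
- tape_measure: Tape measure, 68 x 38 x 66 mm; leave alone.
- pliers: Pliers lying flat, 165 mm long; leave alone.
- multimeter: Hand multimeter lying flat, 150 x 75 x 36 mm; leave alone.
- tape_roll: Roll of black tape lying flat, 84 mm wide, 24 mm high; leave alone.
- dish: Small dish with screws, 80 mm wide, 22 mm high; leave alone.
- glue_gun: Yellow glue gun lying on its side, about 170 x 110 x 30 mm; leave alone.
Mind the look-alikes: they are no part of the job. Leave any blue or yellow look-alike of the cup alone.

How it is judged:
By the outcome, as a careful person would: the job done as asked, in the order asked, and still so for the second after the job is handed in, while the arm keeps its last pose, push and grip.
It also fails if it takes over 58 s, if anything falls off the work surface, if the arm or the gripper's body presses on something with over 40 N, if the wrist force passes 120 N, or if a joint passes its speed limit or range.

## Robot

A 6-joint arm with a two-finger parallel gripper is mounted at the origin on the work surface. World frame = base frame: x ahead of the robot, y to its left, z up, the work surface at z = 0. Lengths are in mm, angles in degrees, forces in N, time in s.
With the tool pointing down it reaches from about 300 to 850 mm from the base axis. Payload 4.2 kg.
Tool frame: the origin (TCP) lies at the very end of the fingers, on their centre line; the grasp point (between the pads) lies 19 mm behind it (env.grasp_offset is the distance from the TCP to the grasp point, in mm); z points along the fingers, y is the line along which they close (so a half turn about z gives the same grasp; the last joint's range is limited). The gripper opens to 91 mm and grips with 3 to 60 N. Pads are 32 mm wide; open, the fingers measure 118 mm over their backs; the gripper's body (76 mm by 178 mm) begins 60 mm behind the grasp point.
Start: joints at [-69.672, 18.312, 89.639, -0, 72.044, -1.146], TCP at [210.504, -535.099, 213.976] pointing down, gripper open.
Joint ranges: [-177.97, 177.97], [-48.28, 115.42], [12.27, 149.76], [-77.06, 257.06], [2.81, 150.46], [-146.56, 146.56]. Speed limits (degrees/s): [147.25, 147.25, 180, 180, 180, 180].

## Interface

Orientations are given as [roll, pitch, yaw] about the fixed x, y, z axes, in that order (R = Rz(yaw) Ry(pitch) Rx(roll)).
In Python, from workcell import env gives the robot as it stands. The module is installed in compiled form; this text tells all that it offers.
- The arm moves only by the tool send_rows, never from a script. Its argument "motion" is a list of rows, each an object of numbers: "tx", "ty", "tz": the shift along the tool's x, y, z in units of 500 mm (1.0 is 500 mm); "rx", "ry", "rz": the turn, a rotation vector about the tool's x, y, z in units of 30 degrees (1.0 is 30 degrees); "gripper": the closure, from -1 (fully open) to 1 (shut). In form: [{"tx": .., "ty": .., "tz": .., "rx": .., "ry": .., "rz": .., "gripper": ..}, ...]. A call has 1 to 12 rows; each row shifts and turns the commanded pose from where the row before left it, along the tool's axes as they then stand; what a row does not reach is not made up. A row lasts 1/8 s, in which the tool goes at most 62.5 mm and 10.7 degrees, less where a joint would pass 70% of its speed; a pose out of reach is approached as far as the arm can. A call with a number of a shift or a turn outside -1 to 1 is refused whole. A call with a gripper value outside its range is refused whole. The fingers move at their own pace and stop on an object; "grip_force" is the grip in N (left out, the last holds). Time passes only in rows, so rows that do not move let the fingers close. It gives the time, the measured TCP pose, the force, the opening and the grip force at its end, in the units of the state.
- env.state(): the state, without advancing time (a new reading comes with each control period).
- env.grab_frame(name): name is "side" or "top"; returns a dict with "frame" (400x640x3 uint8, red, green, blue), "vertical_fov" (degrees; the focal length in pixels is half the picture's height over the tangent of half this angle, whatever the lens; pixels are square), "cx", "cy" (the principal point, pixels), "k1" (the pictures are not rectified: a ray, as slopes to the right and down, at radius r is drawn at 1 + k1 r^2 times it, then the intrinsics apply), "rvec" (rotation vector, rad) and "tvec" (3), from world to camera coordinates, as OpenCV has them. Camera axes: x right, y down, z forward; pixel columns grow to the right and rows downward; lengths in mm; the calibration is good to about 2 mm. A picture is of the moment at which its call begins. There is no depth.
- env.job_done(): hands the job in; it is judged then, once.
The state is a dict: "time_s": time; "qpos": joint angles; "qvel": joint speeds; "effort": joint torques, N m; "ee_pos": TCP position; "ee_rot": TCP orientation; "force": force on the tool from outside, world axes, zero at the start; "torque": the same for the moment, N m; "gripper_width": finger opening in mm; "gripper_force": force on a finger pad.
Only numpy, scipy, OpenCV 4.12 (cv2) and the standard library are available. Lean on these libraries where they do the work, as an engineer would, in place of code of your own. Each camera call takes 0.05 s, during which the arm holds its last target. There are 200 camera calls.

## Working session

There is one attempt and no reset: what is moved stays moved. The work goes in short steps, Python scripts to look and compute and a tool call to move; the robot and the scene stay as the last step left them, time stands still between calls to the robot, and variables do not carry over. Pictures are saved under pics/ and viewed, at most 11 in all, crops included, and the job is handed in when it is done.

Besides the shell and the picture viewer there is one more tool, called after "Request:" by a JSON object that holds its "api" and its "payload". send_rows: Moves the arm, as the interface text tells. Shifts and turns lie within -1 to 1; 1 stands for 500 mm of shift or 30 degrees of turn. Its arguments: {"type":"object","properties":{"motion":{"type":"array"},"grip_force":{"type":"number"}},"required":["motion"]}

```bash
mkdir -p pics; ls
cat > h.py <<'E'
import numpy as np, cv2
from workcell import env
def cam(n):
    d=env.grab_frame(n); return d
def K(d):
    h,w=d["frame"].shape[:2]; f=h/2/np.tan(np.radians(d["vertical_fov"])/2)
    return np.array([[f,0,d["cx"]],[0,f,d["cy"]],[0,0,1]])
def dist(d): return np.array([d["k1"],0,0,0,0.])
def ray(d,uv):
    p=cv2.undistortPoints(np.array(uv,float).reshape(-1,1,2),K(d),dist(d)).reshape(-1,2)
    R=cv2.Rodrigues(np.array(d["rvec"],float))[0]; t=np.array(d["tvec"],float).ravel()
    return -R.T@t, np.c_[p,np.ones(len(p))]@R
def onplane(d,uv,z):
    c,r=ray(d,uv); return c+r*((z-c[2])/r[:,2])[:,None]
def proj(d,P): return cv2.projectPoints(np.array(P,float).reshape(-1,1,3),np.array(d["rvec"],float),np.array(d["tvec"],float),K(d),dist(d))[0].reshape(-1,2)
def save(n,im): cv2.imwrite("pics/"+n,cv2.cvtColor(im,cv2.COLOR_RGB2BGR))
E
python3 - <<'E'
from h import *
import pickle
for n in("side","top"):
    d=cam(n); save(n+"0.png",d["frame"]); pickle.dump(d,open(n+"0.pkl","wb")); print(n,ray(d,[[320,200]]),d["k1"],d["vertical_fov"])
print(env.state())
E
```

```text
pics
side (array([ -75.98295024,  636.58343493, 1027.25154547]), array([[ 0.48811401, -0.51704227, -0.70333564]])) -0.11375599102197467 46.807988539392106
top (array([ 260.89455166,  -14.04408561, 1535.3758629 ]), array([[ 0.16153584,  0.01056368, -0.98688123]])) -0.06563776856198518 49.86401224280266
{'time_s': 0.1, 'qpos': array([-6.96733104e+01,  1.83473923e+01,  8.96988839e+01, -1.26032407e-03,
        7.20424053e+01, -1.14563849e+00]), 'qvel': array([-0.06870573, -0.15552673, -0.19647417, -0.13000576,  0.05259784,
       -0.02392607]), 'effort': array([-3.71333208e-04, -4.13332415e+01, -2.32508934e+01,  7.28071528e-02,
        4.21273580e-02, -4.21903485e-05]), 'ee_pos': array([ 210.32390639, -534.68099906,  213.21381935]), 'ee_rot': array([-1.79911312e+02, -5.74997112e-04,  2.14727171e+01]), 'force': array([-0.23495424,  0.00387505, -0.16013177]), 'torque': array([-0.0195462 ,  0.00864356, -0.00162674]), 'gripper_force': 0.0, 'gripper_width': 91.14947527113819}
```

View pics/side0.png

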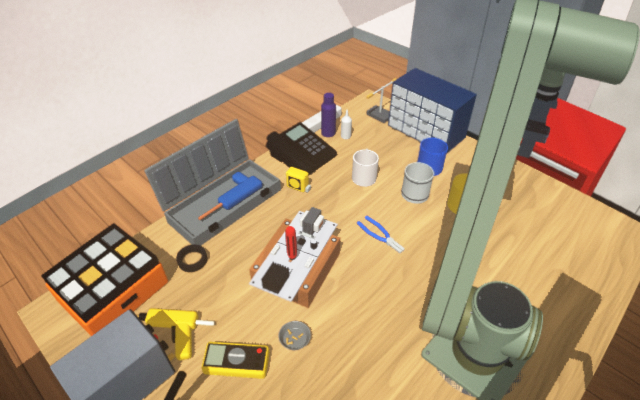

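View pics/top0.png

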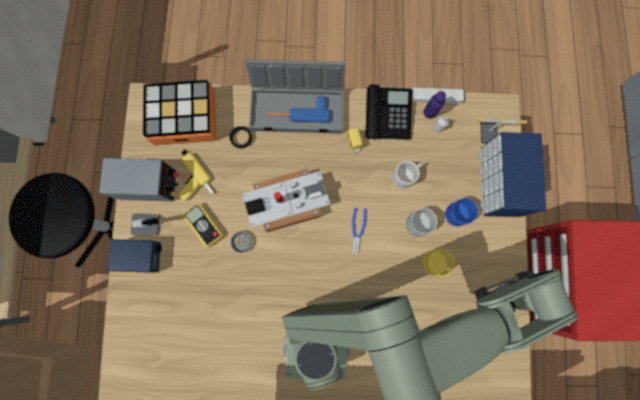

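The side view shows the driver (292,243), heat sink (275,277), transformer (314,222), steel cup (418,182) and mug (365,168). The top view shows the driver (279,197), heat sink (256,208) and steel cup (422,221).

Run:
```python
from h import *
import pickle
s=pickle.load(open("side0.pkl","rb"));t=pickle.load(open("top0.pkl","rb"))
a=cv2.resize(s["frame"][195:310,240:350],None,fx=5,fy=5,interpolation=cv2.INTER_CUBIC)
b=cv2.resize(t["frame"][160:240,235:340],None,fx=5,fy=5,interpolation=cv2.INTER_CUBIC)
c=np.zeros((580,800,3),np.uint8)
a=cv2.resize(a,None,fx=.72,fy=.72); b=cv2.resize(b,None,fx=.76,fy=.76)
c[:a.shape[0],:a.shape[1]]=a; c[:b.shape[0],400:400+b.shape[1]]=b
save("crop0.png",c); print(a.shape,b.shape)
```

```text
(414, 396, 3) (304, 399, 3)
```

View pics/crop0.png

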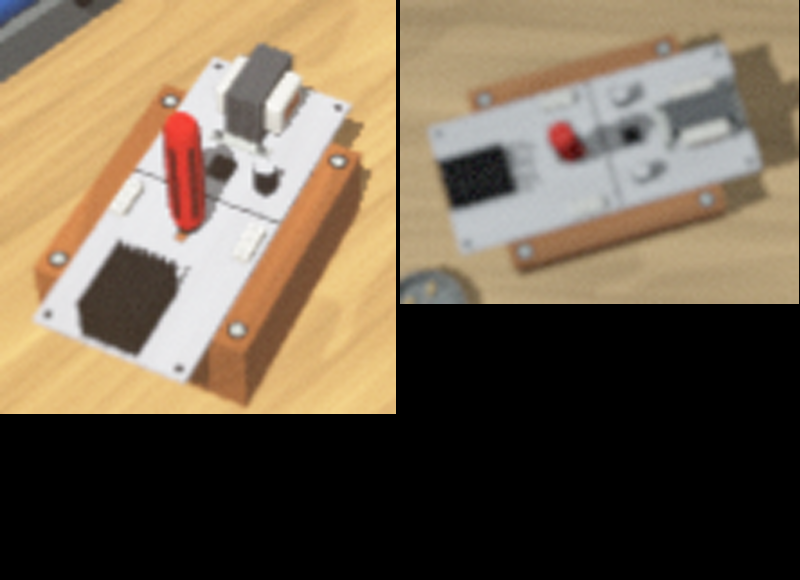

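Crop, side part: plate corners (35,320), (187,381), (352,103), (213,58), line from (135,172) to (280,222), and the block corners. The top part shows the same corners and the driver at (565,140). I'll turn these into positions.

```bash
cat > m.py <<'E'
from h import *
import pickle
s=pickle.load(open("side0.pkl","rb"));t=pickle.load(open("top0.pkl","rb"))
S=lambda p:np.array(p,float)/3.6-.36+[240,195]
T=lambda p:(np.array(p,float)-[400,0])/3.8-.37+[235,160]
# plate: inner -y.. order inner-left, inner-right(robot side), outer-right, outer-left
ps=onplane(s,S([[35,320],[187,381],[352,103],[213,58]]),74); pt=onplane(t,T([[428,127],[466,253],[763,167],[723,43]]),74)
bs=onplane(s,S([[36,268],[247,350],[362,152],[163,85]]),70)
bt=onplane(t,T([[472,95],[676,38]]),70)
ls=onplane(s,S([[135,172],[280,222]]),74); lt=onplane(t,T([[590,85],[620,203]]),74)
np.set_printoptions(precision=1,suppress=True)
ang=lambda v:np.degrees(np.arctan2(v[1],v[0]))
for n,p in(("ps",ps),("pt",pt),("bs",bs)):
    print(n,p[:,:2].tolist(),"c",p.mean(0),ang(p[2]-p[1]),ang(p[3]-p[0]),ang(p[3]-p[2])-90,ang(p[0]-p[1])-90, np.linalg.norm(p[2]-p[1]),np.linalg.norm(p[1]-p[0]))
print("bt",bt,ang(bt[1]-bt[0]));print("ls",ls,ang(ls[0]-ls[1])-90);print("lt",lt,ang(lt[0]-lt[1])-90)
# driver: red mask
for d,n,box in((s,"s",(195,310,240,350)),(t,"t",(160,240,235,340))):
    f=cv2.cvtColor(d["frame"],cv2.COLOR_RGB2HSV); m=((f[...,0]<8)|(f[...,0]>172))&(f[...,1]>150)&(f[...,2]>90)
    y,x=np.nonzero(m[box[0]:box[1],box[2]:box[3]]);x+=box[2];y+=box[0]; print(n,x.min(),x.max(),y.min(),y.max(),x.mean(),y.mean(),onplane(d,[x.mean(),y.mean()],134), onplane(d,[x.mean(),y.mean()],150))
# cup crops
a=cv2.resize(s["frame"][145:215,340:450],None,fx=3.6,fy=3.6,interpolation=cv2.INTER_CUBIC)
b=cv2.resize(t["frame"][150:250,380:480],None,fx=4,fy=4,interpolation=cv2.INTER_CUBIC)
c=np.zeros((400,800,3),np.uint8);c[:a.shape[0],:a.shape[1]]=a;c[:,400:]=b;save("crop1.png",c)
E
python3 m.py
```

```text
ps [[511.4218755531522, 272.7404720520645], [399.0215558755334, 234.96529230174434], [486.7993070815895, -30.090067130253374], [599.9782425490534, 9.271072944374396]] c [499.3 121.7  74. ] -71.67680151338959 -71.42166272217175 -70.82345152657415 -71.4236793306759 279.2118857971805 118.57822763391216
pt [[516.4706544290957, 271.8267428957512], [402.6900745368729, 230.75616563199816], [488.6696543681195, -33.67712935943781], [602.5259327306976, 6.010250362557478]] c [502.6 118.7  74. ] -71.98824296984995 -72.06118821931591 -70.78275489963625 -70.1522941583305 278.0601655181581 120.96616335731412
bs [[547.6246441369747, 241.0448759273113], [388.94210933501375, 187.51298041962212], [450.1175679640577, -0.4832396302605275], [610.6890455763189, 54.48252353021644]] c [499.3 120.6  70. ] -71.9747017536078 -71.32300306496927 -71.10323910050884 -71.35806612128715 197.6993057436413 167.4688349748146
bt [[548.  234.1  70. ]
 [606.9  49.4  70. ]] -72.32474625190386
ls [[558.7 133.   74. ]
 [447.   93.2  74. ]] -70.43106916455446
lt [[559.7 126.1  74. ]
 [452.1  94.3  74. ]] -73.53609378461749
s 285 296 226 258 290.7992700729927 241.68613138686132 [[495.4 139.4 134. ]] [[485.1 148.3 150. ]]
t 275 282 193 201 277.9230769230769 196.66666666666666 [[497.3 140.3 134. ]] [[494.6 138.6 150. ]]
```

View pics/crop1.png

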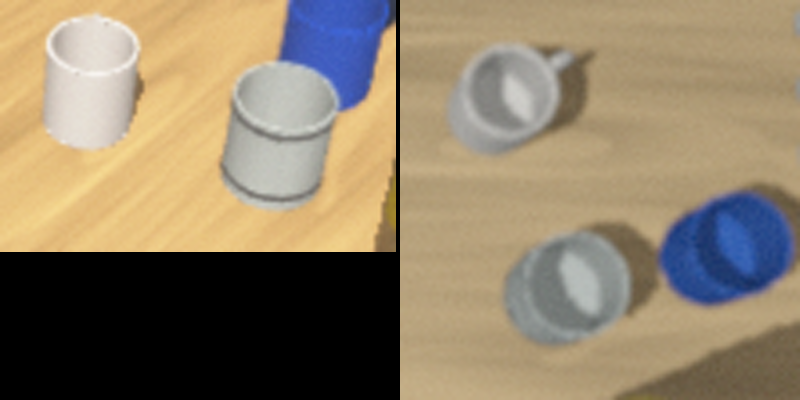

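The crop shows the steel cup rim centred at (284,99) in the side part and (577,284) in the top part. The mug is up-left of it and the blue cup is beside it.

Run:
```python
from h import *
import pickle
s=pickle.load(open("side0.pkl","rb"));t=pickle.load(open("top0.pkl","rb"))
print(onplane(s,[340+284.5/3.6-.4,145+99/3.6-.4],95),onplane(t,[380+177/4-.4,150+284/4-.4],95))
st=env.state();p=st["ee_pos"]
from scipy.spatial.transform import Rotation as R
Rt=R.from_euler("xyz",st["ee_rot"],degrees=True)
print(Rt.as_matrix())
for tgt in([495,139.5,260],[495,139.5,125]):
    print(np.array(Rt.inv().apply(np.array(tgt)-p))/500)
```

```text
[[ 433.35866491 -344.10805724   95.        ]] [[ 436.41563265 -351.82155212   95.        ]]
[[ 9.30591982e-01  3.66057718e-01 -5.57279486e-04]
 [ 3.66058143e-01 -9.30590861e-01  1.44412961e-03]
 [ 1.00355928e-05 -1.54789213e-03 -9.99998802e-01]]
[ 1.02341441 -1.04650243 -0.09194233]
[ 1.0234117  -1.0460845   0.17805735]
```

Request:
{"api": "send_rows", "payload": {"motion": [{"tx":0.064,"ty":-0.0654,"tz":-0.0057,"gripper":-1},{"tx":0.064,"ty":-0.0654,"tz":-0.0057,"gripper":-1},{"tx":0.064,"ty":-0.0654,"tz":-0.0057,"gripper":-1},{"tx":0.064,"ty":-0.0654,"tz":-0.0057,"gripper":-1},{"tx":0.064,"ty":-0.0654,"tz":-0.0057,"gripper":-1},{"tx":0.064,"ty":-0.0654,"tz":-0.0057,"gripper":-1},{"tx":0.064,"ty":-0.0654,"tz":-0.0057,"gripper":-1},{"tx":0.064,"ty":-0.0654,"tz":-0.0057,"gripper":-1},{"tx":0.064,"ty":-0.0654,"tz":-0.0057,"gripper":-1},{"tx":0.064,"ty":-0.0654,"tz":-0.0057,"gripper":-1},{"tx":0.064,"ty":-0.0654,"tz":-0.0057,"gripper":-1},{"tx":0.064,"ty":-0.0654,"tz":-0.0057,"gripper":-1}]}}

```text
invalid input at $.motion[0]: expected keys tx, ty, tz, rx, ry, rz, gripper
```

Request:
{"api": "send_rows", "payload": {"motion": [{"tx":0.064,"ty":-0.0654,"tz":-0.0057},{"tx":0.064,"ty":-0.0654,"tz":-0.0057},{"tx":0.064,"ty":-0.0654,"tz":-0.0057},{"tx":0.064,"ty":-0.0654,"tz":-0.0057},{"rz":-0.3223},{"rz":-0.3223},{"rz":-0.3223},{"rz":-0.3223},{"rz":-0.3223},{"rz":-0.3223},{"rz":-0.3223},{"rz":-0.3223}]}}

```text
invalid input at $.motion[0]: expected keys tx, ty, tz, rx, ry, rz, gripper
```

Request:
{"api": "send_rows", "payload": {"motion": [{"rz":-0.3223},{}]}}

```text
invalid input at $.motion[0]: expected keys tx, ty, tz, rx, ry, rz, gripper
```

Request:
{"api": "send_rows", "payload": {"motion": [{"tx":0.064,"ty":-0.0654,"tz":-0.0057,"rx":0,"ry":0,"rz":0,"gripper":-1},{"tx":0.064,"ty":-0.0654,"tz":-0.0057,"rx":0,"ry":0,"rz":0,"gripper":-1},{"tx":0.064,"ty":-0.0654,"tz":-0.0057,"rx":0,"ry":0,"rz":0,"gripper":-1},{"tx":0.064,"ty":-0.0654,"tz":-0.0057,"rx":0,"ry":0,"rz":0,"gripper":-1},{"tx":0.064,"ty":-0.0654,"tz":-0.0057,"rx":0,"ry":0,"rz":0,"gripper":-1},{"tx":0.064,"ty":-0.0654,"tz":-0.0057,"rx":0,"ry":0,"rz":0,"gripper":-1},{"tx":0.064,"ty":-0.0654,"tz":-0.0057,"rx":0,"ry":0,"rz":0,"gripper":-1},{"tx":0.064,"ty":-0.0654,"tz":-0.0057,"rx":0,"ry":0,"rz":0,"gripper":-1},{"tx":0.064,"ty":-0.0654,"tz":-0.0057,"rx":0,"ry":0,"rz":0,"gripper":-1},{"tx":0.064,"ty":-0.0654,"tz":-0.0057,"rx":0,"ry":0,"rz":0,"gripper":-1},{"tx":0.064,"ty":-0.0654,"tz":-0.0057,"rx":0,"ry":0,"rz":0,"gripper":-1},{"tx":0.064,"ty":-0.0654,"tz":-0.0057,"rx":0,"ry":0,"rz":0,"gripper":-1}]}}

```text
time_s: 1.6
ee_pos: [424.4, -27.9, 248.0]
ee_rot: [180.0, 0.0, 21.5]
force: [0.1, 0.4, 0.3]
gripper_width: 91.2
gripper_force: 0.0
```

Request:
{"api": "send_rows", "payload": {"motion": [{"tx":0.064,"ty":-0.0654,"tz":-0.0057,"rx":0,"ry":0,"rz":0,"gripper":-1},{"tx":0.064,"ty":-0.0654,"tz":-0.0057,"rx":0,"ry":0,"rz":0,"gripper":-1},{"tx":0.064,"ty":-0.0654,"tz":-0.0057,"rx":0,"ry":0,"rz":0,"gripper":-1},{"tx":0.064,"ty":-0.0654,"tz":-0.0057,"rx":0,"ry":0,"rz":0,"gripper":-1},{"tx":0,"ty":0,"tz":0,"rx":0,"ry":0,"rz":-0.3223,"gripper":-1},{"tx":0,"ty":0,"tz":0,"rx":0,"ry":0,"rz":-0.3223,"gripper":-1},{"tx":0,"ty":0,"tz":0,"rx":0,"ry":0,"rz":-0.3223,"gripper":-1},{"tx":0,"ty":0,"tz":0,"rx":0,"ry":0,"rz":-0.3223,"gripper":-1},{"tx":0,"ty":0,"tz":0,"rx":0,"ry":0,"rz":-0.3223,"gripper":-1},{"tx":0,"ty":0,"tz":0,"rx":0,"ry":0,"rz":-0.3223,"gripper":-1},{"tx":0,"ty":0,"tz":0,"rx":0,"ry":0,"rz":-0.3223,"gripper":-1},{"tx":0,"ty":0,"tz":0,"rx":0,"ry":0,"rz":-0.3223,"gripper":-1}]}}

```text
time_s: 3.1
ee_pos: [495.1, 139.2, 259.1]
ee_rot: [-179.9, 0.0, 99.1]
force: [-0.4, 0.5, 0.0]
gripper_width: 91.5
gripper_force: 0.0
```

Request:
{"api": "send_rows", "payload": {"motion": [{"tx":0,"ty":0,"tz":0,"rx":0,"ry":0,"rz":-0.3223,"gripper":-1},{"tx":0,"ty":0,"tz":0,"rx":0,"ry":0,"rz":0,"gripper":-1}]}}

```text
time_s: 3.35
ee_pos: [495.2, 139.2, 259.2]
ee_rot: [-180.0, 0.0, 108.4]
force: [0.8, -0.7, 0.0]
gripper_width: 91.0
gripper_force: 0.0
```

Request:
{"api": "send_rows", "payload": {"motion": [{"tx":0,"ty":0,"tz":0.068,"rx":0,"ry":0,"rz":0,"gripper":-1},{"tx":0,"ty":0,"tz":0.068,"rx":0,"ry":0,"rz":0,"gripper":-1},{"tx":0,"ty":0,"tz":0.068,"rx":0,"ry":0,"rz":0,"gripper":-1},{"tx":0,"ty":0,"tz":0.068,"rx":0,"ry":0,"rz":0,"gripper":-1},{"tx":0,"ty":0,"tz":0,"rx":0,"ry":0,"rz":0,"gripper":-1},{"tx":0,"ty":0,"tz":0,"rx":0,"ry":0,"rz":0,"gripper":0},{"tx":0,"ty":0,"tz":0,"rx":0,"ry":0,"rz":0,"gripper":0.2},{"tx":0,"ty":0,"tz":0,"rx":0,"ry":0,"rz":0,"gripper":0.3},{"tx":0,"ty":0,"tz":0,"rx":0,"ry":0,"rz":0,"gripper":0.3}], "grip_force": 20}}

```text
time_s: 4.47
ee_pos: [495.7, 139.3, 124.1]
ee_rot: [179.9, 0.0, 108.5]
force: [0.3, 1.0, -0.2]
gripper_width: 53.6
gripper_force: 0.0
```

Request:
{"api": "send_rows", "payload": {"motion": [{"tx":0,"ty":0,"tz":0,"rx":0,"ry":0,"rz":0,"gripper":0.4},{"tx":0,"ty":0,"tz":0,"rx":0,"ry":0,"rz":0,"gripper":0.6},{"tx":0,"ty":0,"tz":0,"rx":0,"ry":0,"rz":0,"gripper":0.8},{"tx":0,"ty":0,"tz":0,"rx":0,"ry":0,"rz":0,"gripper":1},{"tx":0,"ty":0,"tz":0,"rx":0,"ry":0,"rz":0,"gripper":1}]}}

```text
time_s: 5.1
ee_pos: [495.4, 139.2, 123.5]
ee_rot: [-180.0, 0.0, 108.5]
force: [0.2, -1.6, 0.3]
gripper_width: 26.1
gripper_force: 20.0
```

Request:
{"api": "send_rows", "payload": {"motion": [{"tx":0,"ty":0,"tz":-0.02,"rx":0,"ry":0,"rz":0,"gripper":1},{"tx":0,"ty":0,"tz":-0.04,"rx":0,"ry":0,"rz":0,"gripper":1},{"tx":0,"ty":0,"tz":-0.04,"rx":0,"ry":0,"rz":0,"gripper":1},{"tx":0,"ty":0,"tz":-0.04,"rx":0,"ry":0,"rz":0,"gripper":1},{"tx":0,"ty":0,"tz":-0.04,"rx":0,"ry":0,"rz":0,"gripper":1},{"tx":0,"ty":0,"tz":-0.05,"rx":0,"ry":0,"rz":0,"gripper":1},{"tx":0,"ty":0,"tz":-0.05,"rx":0,"ry":0,"rz":0,"gripper":1},{"tx":0,"ty":0,"tz":-0.04,"rx":0,"ry":0,"rz":0,"gripper":1},{"tx":0,"ty":0,"tz":0,"rx":0,"ry":0,"rz":0,"gripper":1}]}}

```text
time_s: 6.22
ee_pos: [496.2, 139.4, 285.4]
ee_rot: [179.8, 0.0, 108.5]
force: [-0.4, -0.3, -1.3]
gripper_width: 25.9
gripper_force: 20.0
```

Run:
```python
from h import *
import pickle
st=env.state();print(st["ee_pos"],st["gripper_width"],st["force"])
c=np.zeros((600,800,3),np.uint8)
s=cam("side");pickle.dump(s,open("side1.pkl","wb"))
t=cam("top");pickle.dump(t,open("top1.pkl","wb"))
save("s1.png",cv2.resize(s["frame"][110:310,230:430],None,fx=3,fy=3,interpolation=cv2.INTER_CUBIC))
```

```text
[496.15399299 139.40993684 285.42597925] 25.885729936124516 [-0.43574888 -0.3279929  -1.27905644]
```

View pics/s1.png

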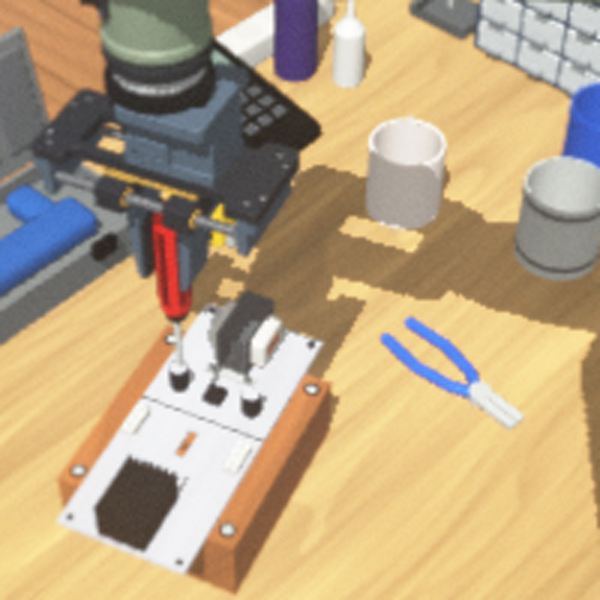

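The side crop shows the driver hanging straight in the gripper, with the plate unmoved and its slot free at (187,443). Next I move over the cup.

Request:
{"api": "send_rows", "payload": {"motion": [{"tx":-0.0738,"ty":-0.0354,"tz":0,"rx":0,"ry":0,"rz":0,"gripper":1},{"tx":-0.0738,"ty":-0.0354,"tz":0,"rx":0,"ry":0,"rz":0,"gripper":1},{"tx":-0.0738,"ty":-0.0354,"tz":0,"rx":0,"ry":0,"rz":0,"gripper":1},{"tx":-0.0738,"ty":-0.0354,"tz":0,"rx":0,"ry":0,"rz":0,"gripper":1},{"tx":-0.0738,"ty":-0.0354,"tz":0,"rx":0,"ry":0,"rz":0,"gripper":1},{"tx":-0.0738,"ty":-0.0354,"tz":0,"rx":0,"ry":0,"rz":0,"gripper":1},{"tx":-0.0738,"ty":-0.0354,"tz":0,"rx":0,"ry":0,"rz":0,"gripper":1},{"tx":-0.0738,"ty":-0.0354,"tz":0,"rx":0,"ry":0,"rz":0,"gripper":1},{"tx":-0.0738,"ty":-0.0354,"tz":0,"rx":0,"ry":0,"rz":0,"gripper":1},{"tx":-0.0738,"ty":-0.0354,"tz":0,"rx":0,"ry":0,"rz":0,"gripper":1},{"tx":-0.0738,"ty":-0.0354,"tz":0,"rx":0,"ry":0,"rz":0,"gripper":1},{"tx":-0.0738,"ty":-0.0354,"tz":0,"rx":0,"ry":0,"rz":0,"gripper":1}]}}

```text
time_s: 7.82
ee_pos: [433.7, -349.0, 282.2]
ee_rot: [-179.9, -0.1, 108.5]
force: [0.7, -0.1, 0.2]
gripper_width: 25.9
gripper_force: 20.0
```

Request:
{"api": "send_rows", "payload": {"motion": [{"tx":0,"ty":0,"tz":0.03,"rx":0,"ry":0,"rz":0,"gripper":1},{"tx":0,"ty":0,"tz":0.03,"rx":0,"ry":0,"rz":0,"gripper":1},{"tx":0,"ty":0,"tz":0.03,"rx":0,"ry":0,"rz":0,"gripper":1},{"tx":0,"ty":0,"tz":0,"rx":0,"ry":0,"rz":0,"gripper":1}]}}

```text
time_s: 8.32
ee_pos: [433.9, -346.6, 236.8]
ee_rot: [-179.9, -0.2, 108.6]
force: [-0.8, 0.6, -0.6]
gripper_width: 25.7
gripper_force: 20.0
```

Run:
```python
from h import *
st=env.state();print(st["ee_pos"],st["ee_rot"],st["gripper_width"],st["qpos"])
s=cam("side");t=cam("top")
c=np.zeros((500,800,3),np.uint8)
a=cv2.resize(s["frame"][110:235,370:470],None,fx=4,fy=4,interpolation=cv2.INTER_CUBIC)
b=cv2.resize(t["frame"][160:285,370:470],None,fx=4,fy=4,interpolation=cv2.INTER_CUBIC)
c[:,:400]=a;c[:,400:]=b;save("s2.png",c)
p=st["ee_pos"]
print(proj(s,[[p[0],p[1],95],[p[0],p[1],p[2]+19-8-122]]))
```

```text
[ 433.89558783 -346.57401041  236.83080559] [-1.79893706e+02 -1.78317724e-01  1.08565177e+02] 25.65164074704972 [-3.98045380e+01  1.58649149e+01  8.98302735e+01  3.12557758e-03
  7.45123845e+01 -5.83707200e+01]
[[418.93938564 171.6350564 ]
 [420.43254349 163.95357088]]
```

View pics/s2.png

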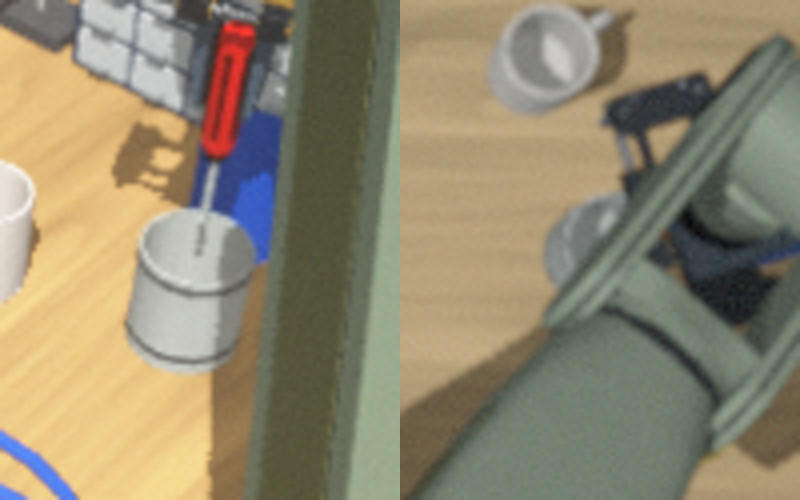

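The crop shows the driver over the cup, centred on the rim at (196,252). I tilt it 12° so that it leans to a known side, then lower it.

Request:
{"api": "send_rows", "payload": {"motion": [{"tx":0.04,"ty":0,"tz":0,"rx":0,"ry":-0.2,"rz":0,"gripper":1},{"tx":0,"ty":0,"tz":0,"rx":0,"ry":-0.2,"rz":0,"gripper":1},{"tx":0.0083,"ty":0,"tz":0.039,"rx":0,"ry":0,"rz":0,"gripper":1},{"tx":0.0083,"ty":0,"tz":0.039,"rx":0,"ry":0,"rz":0,"gripper":1},{"tx":0.0083,"ty":0,"tz":0.039,"rx":0,"ry":0,"rz":0,"gripper":1},{"tx":0.0083,"ty":0,"tz":0.039,"rx":0,"ry":0,"rz":0,"gripper":1},{"tx":0.0083,"ty":0,"tz":0.039,"rx":0,"ry":0,"rz":0,"gripper":1},{"tx":0.0042,"ty":0,"tz":0.02,"rx":0,"ry":0,"rz":0,"gripper":1},{"tx":0.0042,"ty":0,"tz":0.019,"rx":0,"ry":0,"rz":0,"gripper":1},{"tx":0,"ty":0,"tz":0,"rx":0,"ry":0,"rz":0,"gripper":1}]}}

```text
time_s: 9.68
ee_pos: [428.0, -329.0, 118.7]
ee_rot: [-180.0, 12.0, 108.5]
force: [0.4, -0.4, -0.9]
gripper_width: 25.7
gripper_force: 20.0
```

Request:
{"api": "send_rows", "payload": {"motion": [{"tx":0,"ty":0,"tz":0,"rx":0,"ry":0,"rz":0,"gripper":0.2},{"tx":0,"ty":0,"tz":0,"rx":0,"ry":0,"rz":0,"gripper":-0.2},{"tx":0,"ty":0,"tz":0,"rx":0,"ry":0,"rz":0,"gripper":-0.6},{"tx":0,"ty":0,"tz":0,"rx":0,"ry":0,"rz":0,"gripper":-0.6},{"tx":0,"ty":0,"tz":0,"rx":0,"ry":0,"rz":0,"gripper":-0.6},{"tx":0,"ty":0,"tz":-0.03,"rx":0,"ry":0,"rz":0,"gripper":-0.6},{"tx":0,"ty":0,"tz":-0.06,"rx":0,"ry":0,"rz":0,"gripper":-0.6},{"tx":0,"ty":0,"tz":-0.07,"rx":0,"ry":0,"rz":0,"gripper":-0.6},{"tx":0,"ty":0,"tz":-0.07,"rx":0,"ry":0,"rz":0,"gripper":-0.6},{"tx":0,"ty":0,"tz":-0.07,"rx":0,"ry":0,"rz":0,"gripper":-0.6},{"tx":0,"ty":0,"tz":0,"rx":0,"ry":0.2,"rz":0,"gripper":-0.6},{"tx":0,"ty":0,"tz":0,"rx":0,"ry":0.2,"rz":0,"gripper":-0.6}]}}

```text
time_s: 11.18
ee_pos: [418.5, -298.9, 268.0]
ee_rot: [179.9, -0.0, 108.6]
force: [-0.5, 0.1, -1.0]
gripper_width: 73.2
gripper_force: 0.0
```

Run:
```python
from h import *
st=env.state();print(st["ee_pos"],st["ee_rot"],st["gripper_width"])
s=cam("side")
save("s3.png",cv2.resize(s["frame"][90:235,330:490],None,fx=3,fy=3,interpolation=cv2.INTER_CUBIC))
```

```text
[ 418.4803291  -298.90654361  268.03668743] [ 1.79853941e+02 -1.87402060e-02  1.08573381e+02] 73.15484694273307
```

View pics/s3.png

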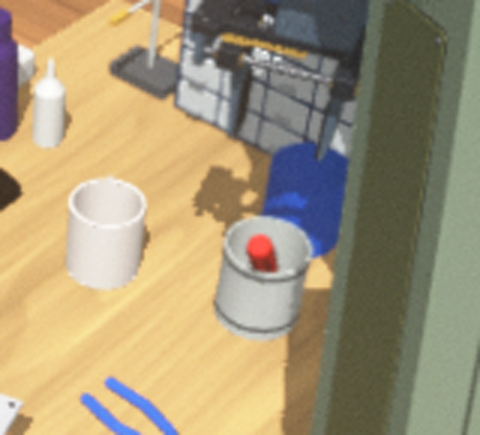

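The side crop shows the driver standing in the steel cup, its handle leaning out at (262,250), and the mug undisturbed. Next I move back over the heat sink and check its position in the earlier pictures.

Request:
{"api": "send_rows", "payload": {"motion": [{"tx":0.0797,"ty":0.0352,"tz":0,"rx":0,"ry":0,"rz":0,"gripper":-1},{"tx":0.0797,"ty":0.0352,"tz":0,"rx":0,"ry":0,"rz":0,"gripper":-1},{"tx":0.0797,"ty":0.0352,"tz":0,"rx":0,"ry":0,"rz":0,"gripper":-1},{"tx":0.0797,"ty":0.0352,"tz":0,"rx":0,"ry":0,"rz":0,"gripper":-1},{"tx":0.0797,"ty":0.0352,"tz":0,"rx":0,"ry":0,"rz":0,"gripper":-1},{"tx":0.0797,"ty":0.0352,"tz":0,"rx":0,"ry":0,"rz":0,"gripper":-1},{"tx":0.0797,"ty":0.0352,"tz":0,"rx":0,"ry":0,"rz":0,"gripper":-1},{"tx":0.0797,"ty":0.0352,"tz":0,"rx":0,"ry":0,"rz":0,"gripper":-1},{"tx":0.0797,"ty":0.0352,"tz":0,"rx":0,"ry":0,"rz":0,"gripper":-1},{"tx":0.0797,"ty":0.0352,"tz":0,"rx":0,"ry":0,"rz":0,"gripper":-1},{"tx":0.0797,"ty":0.0352,"tz":0,"rx":0,"ry":0,"rz":0,"gripper":-1},{"tx":0.0797,"ty":0.0352,"tz":0,"rx":0,"ry":0,"rz":0,"gripper":-1}]}}

```text
time_s: 12.72
ee_pos: [466.5, 222.5, 266.4]
ee_rot: [179.9, 0.0, 108.5]
force: [0.5, 0.3, 0.0]
gripper_width: 91.6
gripper_force: 0.0
```

Run:
```python
from h import *
import pickle
t0=pickle.load(open("top0.pkl","rb"))
g=t0["frame"].max(2); m=np.zeros_like(g); m[190:220,243:275]=(g[190:220,243:275]<75)
n,l,stt,c=cv2.connectedComponentsWithStats(m); i=1+np.argmax(stt[1:,4]); print(stt[i],c[i],onplane(t0,c[i],112),cv2.minAreaRect(np.argwhere(l==i)[:,::-1].astype(np.float32)))
st=env.state();print(st["ee_pos"],st["ee_rot"])
s=cam("side")
# driver hole-line centroid in side frame: slot colour check
save("s4.png",cv2.resize(s["frame"][195:310,240:350],None,fx=5,fy=5,interpolation=cv2.INTER_CUBIC))
```

```text
[246 199  19  15 204] [255.         206.10294118] [[466.76829492 218.06839446 112.        ]] ((254.92202758789062, 206.07342529296875), (12.16439437866211, 16.857742309570312), 73.3007583618164)
[466.47878253 222.53703654 266.4320212 ] [1.79882162e+02 4.44728248e-02 1.08516170e+02]
```

View pics/s4.png

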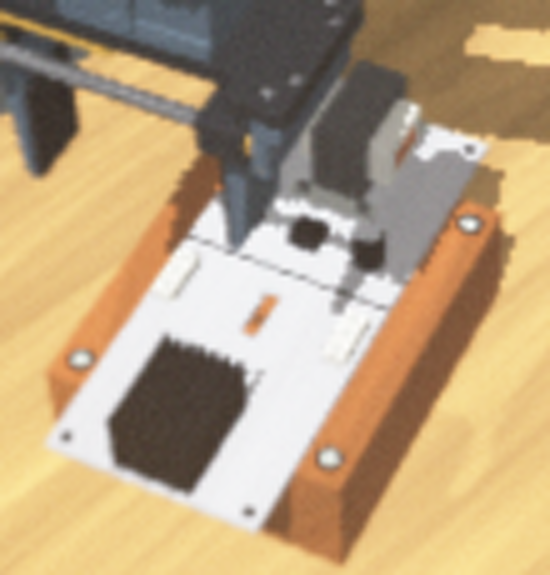

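The crop shows the plate flat with its line from (188,236) to (387,308), slot at (261,314) and inner corners (47,443), (262,533). I descend and grip.

Request:
{"api": "send_rows", "payload": {"motion": [{"tx":0,"ty":0,"tz":0.058,"rx":0,"ry":0,"rz":0,"gripper":-1},{"tx":0,"ty":0,"tz":0.058,"rx":0,"ry":0,"rz":0,"gripper":-1},{"tx":0,"ty":0,"tz":0.058,"rx":0,"ry":0,"rz":0,"gripper":-1},{"tx":0,"ty":0,"tz":0.058,"rx":0,"ry":0,"rz":0,"gripper":-1},{"tx":0,"ty":0,"tz":0.058,"rx":0,"ry":0,"rz":0,"gripper":-1},{"tx":0,"ty":0,"tz":0.058,"rx":0,"ry":0,"rz":0,"gripper":-1},{"tx":0,"ty":0,"tz":0.012,"rx":0,"ry":0,"rz":0,"gripper":-1},{"tx":0,"ty":0,"tz":0.008,"rx":0,"ry":0,"rz":0,"gripper":-0.4},{"tx":0,"ty":0,"tz":0,"rx":0,"ry":0,"rz":0,"gripper":-0.2},{"tx":0,"ty":0,"tz":0,"rx":0,"ry":0,"rz":0,"gripper":-0.1}], "grip_force": 8}}

```text
time_s: 14.02
ee_pos: [467.4, 221.3, 82.6]
ee_rot: [179.9, -0.0, 108.5]
force: [0.5, -0.4, 0.0]
gripper_width: 64.2
gripper_force: 0.0
```

Request:
{"api": "send_rows", "payload": {"motion": [{"tx":0,"ty":0,"tz":0,"rx":0,"ry":0,"rz":0,"gripper":0},{"tx":0,"ty":0,"tz":0,"rx":0,"ry":0,"rz":0,"gripper":0.03},{"tx":0,"ty":0,"tz":0,"rx":0,"ry":0,"rz":0,"gripper":0.06},{"tx":0,"ty":0,"tz":0,"rx":0,"ry":0,"rz":0,"gripper":0.15},{"tx":0,"ty":0,"tz":0,"rx":0,"ry":0,"rz":0,"gripper":0.3},{"tx":0,"ty":0,"tz":0,"rx":0,"ry":0,"rz":0,"gripper":1}]}}

```text
time_s: 14.78
ee_pos: [467.4, 221.4, 82.0]
ee_rot: [179.9, -0.0, 108.5]
force: [1.5, 1.2, 3.3]
gripper_width: 44.2
gripper_force: 8.0
```

Run:
```python
from h import *
import pickle
s=cam("side");pickle.dump(s,open("side2.pkl","wb"))
st=env.state();print(st["ee_pos"],st["ee_rot"],st["gripper_width"],st["force"],st["torque"])
s0=pickle.load(open("side1.pkl","rb"))
S=lambda p:(np.array(p,float)+.5)/5-.5+[240,195]
ang=lambda v:np.degrees(np.arctan2(v[1],v[0]))
l=onplane(s0,S([[188,236],[387,308]]),74);print(l,ang(l[0]-l[1])-90,"slot",onplane(s0,S([[261,314]]),72),"corn",onplane(s0,S([[47,443],[262,533],[488,147]]),74))
b=onplane(s0,S([[343,482],[503,212],[48,372]]),70);print(b,ang(b[1]-b[0]),ang(b[2]-b[0])-90)
sc=onplane(s0,S([[80,358],[330,457],[470,223]]),72);print(sc,ang(sc[2]-sc[1]))
```

```text
[467.42719866 221.32697025  81.96061192] [ 1.79908050e+02 -5.78979823e-03  1.08502061e+02] 43.98826903340196 [1.90526561 1.89508519 3.42142445] [ 0.2206551  -0.43379552  0.18785233]
[[560.21782682 131.37506437  74.        ]
 [448.02640391  93.73613839  74.        ]] -71.45399221477382 slot [[494.55371428 140.68814915  72.        ]] corn [[512.84002466 272.7113601   74.        ]
 [396.80827687 235.72777876  74.        ]
 [485.36035963 -27.56269769  74.        ]]
[[ 3.90809937e+02  1.85772345e+02  7.00000000e+01]
 [ 4.49780171e+02 -1.19964753e-01  7.00000000e+01]
 [ 5.48657914e+02  2.41651101e+02  7.00000000e+01]] -72.39951828233175 -70.50585232483563
[[542.11687715 225.13422162  72.        ]
 [404.93004232 180.46613547  72.        ]
 [456.55116841  19.32257102  72.        ]] -72.23753116387593
```

Request:
{"api": "send_rows", "payload": {"motion": [{"tx":0,"ty":0,"tz":0,"rx":0,"ry":0,"rz":0,"gripper":1},{"tx":0,"ty":0,"tz":0,"rx":0,"ry":0,"rz":0,"gripper":1},{"tx":-0.01,"ty":0,"tz":0,"rx":0,"ry":0,"rz":0,"gripper":1},{"tx":-0.02,"ty":0,"tz":0,"rx":0,"ry":0,"rz":0,"gripper":1},{"tx":-0.02,"ty":0,"tz":0,"rx":0,"ry":0,"rz":0,"gripper":1},{"tx":-0.02,"ty":0,"tz":0,"rx":0,"ry":0,"rz":0,"gripper":1},{"tx":-0.02,"ty":0,"tz":0,"rx":0,"ry":0,"rz":0,"gripper":1},{"tx":-0.02,"ty":0,"tz":0,"rx":0,"ry":0,"rz":0,"gripper":1}], "grip_force": 45}}

```text
time_s: 15.82
ee_pos: [483.8, 169.6, 82.0]
ee_rot: [180.0, -0.1, 108.5]
force: [-0.9, 6.0, 5.7]
gripper_width: 43.8
gripper_force: 45.0
```

Request:
{"api": "send_rows", "payload": {"motion": [{"tx":-0.02,"ty":0,"tz":0,"rx":0,"ry":0,"rz":0,"gripper":1},{"tx":-0.02,"ty":0,"tz":0,"rx":0,"ry":0,"rz":0,"gripper":1},{"tx":-0.01,"ty":0,"tz":0,"rx":0,"ry":0,"rz":0,"gripper":1},{"tx":0,"ty":0,"tz":0,"rx":0,"ry":0,"rz":0,"gripper":1}]}}

```text
time_s: 16.32
ee_pos: [491.9, 145.3, 82.0]
ee_rot: [180.0, -0.0, 108.4]
force: [-0.6, 2.6, 5.8]
gripper_width: 43.2
gripper_force: 45.0
```

Run:
```python
from h import *
import pickle
s=cam("side");pickle.dump(s,open("side3.pkl","wb"))
t=cam("top");pickle.dump(t,open("top3.pkl","wb"))
st=env.state();print(st["ee_pos"],st["ee_rot"],st["gripper_width"],st["force"],st["torque"])
a=cv2.resize(s["frame"][180:295,250:350],None,fx=5,fy=5,interpolation=cv2.INTER_CUBIC)
b=cv2.resize(t["frame"][165:240,275:335],None,fx=5,fy=5,interpolation=cv2.INTER_CUBIC)
c=np.zeros((600,800,3),np.uint8);c[:575,:500]=a;c[:375,500:]=b;save("s5.png",c)
```

```text
[491.93988354 145.3067361   81.99974932] [ 1.79983017e+02 -3.43263235e-02  1.08452371e+02] 43.69106817703016 [-0.70762493  1.26900916  5.76648822] [ 0.40540652 -0.65400634  0.13918726]
```

View pics/s5.png

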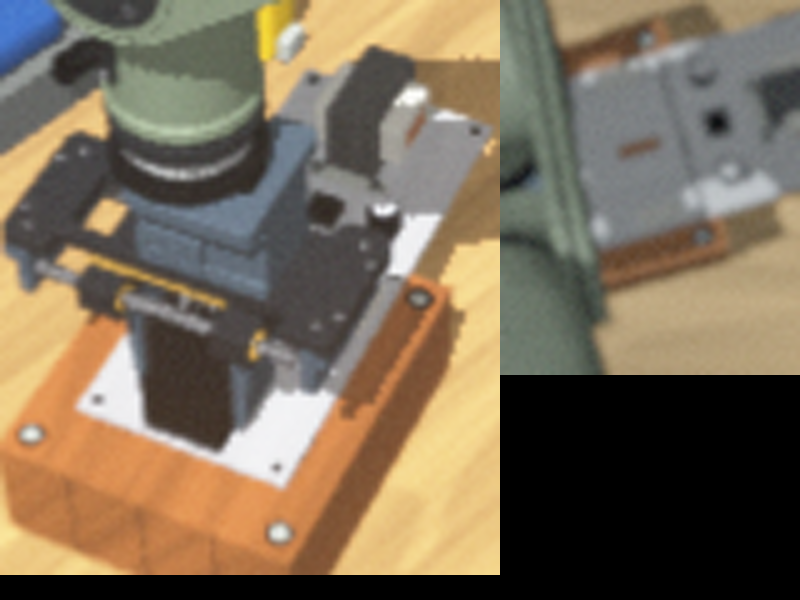

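The side crop shows the plate flat and held, inner corners (77,408) and (288,490), screws (30,433), (280,533), (420,298). The top crop shows the line from (663,65) to (705,215), just short of the block's end at (665,20) and (726,232).

Run:
```python
from h import *
import pickle
np.set_printoptions(precision=1,suppress=True)
s=pickle.load(open("side3.pkl","rb"));t=pickle.load(open("top3.pkl","rb"))
S=lambda p:(np.array(p,float)+.5)/5-.5+[250,180]
T=lambda p:(np.array(p,float)-[500,0]+.5)/5-.5+[275,165]
u=np.array([np.cos(np.radians(-71.7)),np.sin(np.radians(-71.7))]);v=np.array([-u[1],u[0]])
o=np.array([500,120.5])
f=lambda n,P:print(n,np.c_[(P[:,:2]-o)@u,(P[:,:2]-o)@v].tolist())
ang=lambda w:np.degrees(np.arctan2(w[1],w[0]))
p=onplane(s,S([[77,408],[288,490],[493,128]]),74);f("plate",p);print(ang(p[0]-p[1])-90,ang(p[2]-p[1]))
sc=onplane(s,S([[30,433],[280,533],[420,298]]),72);f("screws",sc);print(ang(sc[0]-sc[1])-90,ang(sc[2]-sc[1]))
f("blk s",onplane(s,S([[452,286],[293,558],[3,440]]),70))
l=onplane(t,T([[663,65],[705,215]]),74);f("line t",l);print(ang(l[0]-l[1])-90)
f("blk t",onplane(t,T([[665,20],[726,232]]),70))
f("slot t",onplane(t,T([[639,149]]),72))
# auto refine: screws in side frame before motion & top via bright blobs
t0=pickle.load(open("top0.pkl","rb"));T0=lambda p:(np.array(p,float)-[400,0])/3.8-.37+[235,160]
sw=onplane(t0,T0([[484,98],[664,47],[706,199],[525,251]]),72);f("screws t0",sw);print(ang(sw[1]-sw[0]),ang(sw[2]-sw[3]),ang(sw[0]-sw[3])-90,ang(sw[1]-sw[2])-90)
```

```text
plate [[-62.85553578672508, 57.87968986518202], [-63.369198316478794, -64.50425073450752], [217.0206082363226, -60.05850381420631]]
-71.9404769946909 -70.79161750232437
screws [[-86.11801414622494, 72.84119242728104], [-87.32394459053414, -71.69720132931413], [82.41782349890757, -73.02037710321696]]
-72.17802607919438 -72.14662461522197
blk s [[99.18433347335082, -84.77425371687416], [-96.78837445747965, -83.4311229679861], [-94.76204011464681, 84.20275775109086]]
line t [[92.78548935021243, 51.013228063630535], [90.91745006393533, -58.258908021905576]]
-72.67939279108522
blk t [[103.23948416045198, 82.3670609753274], [101.50704678498283, -73.13185876406298]]
slot t [[60.334773820562944, -0.7592794789892758]]
screws t0 [[-82.72673174322027, 74.95135524377535], [88.08916249355568, 73.70037366751085], [85.18980216432062, -72.15725228083716], [-84.07226426734647, -70.88623246368444]]
-72.11960195502988 -72.13023640195827 -72.22860959008473 -72.83877648933388
```

Request:
{"api": "send_rows", "payload": {"motion": [{"tx":-0.005,"ty":0,"tz":0,"rx":0,"ry":0,"rz":0.006,"gripper":1},{"tx":-0.005,"ty":0,"tz":0,"rx":0,"ry":0,"rz":0.006,"gripper":1},{"tx":-0.005,"ty":0,"tz":0,"rx":0,"ry":0,"rz":0.005,"gripper":1},{"tx":-0.005,"ty":0,"tz":0,"rx":0,"ry":0,"rz":0,"gripper":1},{"tx":0,"ty":0,"tz":0,"rx":0,"ry":0,"rz":0,"gripper":1},{"tx":0,"ty":0,"tz":0,"rx":0,"ry":0,"rz":0,"gripper":1}]}}

```text
time_s: 17.18
ee_pos: [494.9, 136.4, 82.0]
ee_rot: [180.0, -0.1, 107.9]
force: [-0.4, 3.5, 5.1]
gripper_width: 43.8
gripper_force: 45.0
```

Run:
```python
from h import *
import pickle
T=[cam("top") for _ in range(6)]; Sd=[cam("side") for _ in range(6)]
t=T[0];t["frame"]=np.mean([x["frame"] for x in T],0).astype(np.uint8);s=Sd[0];s["frame"]=np.mean([x["frame"] for x in Sd],0).astype(np.uint8)
pickle.dump((s,t),open("p4.pkl","wb"))
st=env.state();print(st["ee_pos"],st["ee_rot"],st["gripper_width"],st["force"],st["torque"])
a=cv2.resize(t["frame"][165:221,285:335],None,fx=10,fy=10,interpolation=cv2.INTER_CUBIC)
b=cv2.resize(s["frame"][190:290,260:350],None,fx=3.3,fy=3.3,interpolation=cv2.INTER_CUBIC)
c=np.zeros((560,800,3),np.uint8);c[:,:500]=a;c[:330,500:797]=b[:330,:297];save("s6.png",c)
```

```text
[494.90705622 136.42097534  81.98931976] [ 1.79983453e+02 -8.59118623e-02  1.07943336e+02] 43.892690074506575 [-1.20751198  4.24956507  6.29550914] [ 0.559322   -0.60742308  0.24420924]
```

View pics/s6.png

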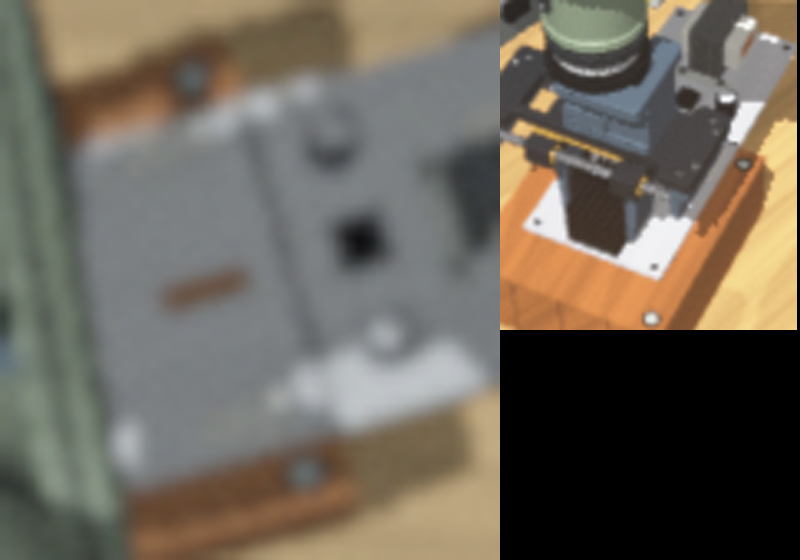

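The top crop shows the line from (248,125) to (328,420), still a few pixels (about 2-3 mm) short of the block's end near (240,70) and (350,460). I measure with sub-pixel profiles.

```bash
cat > prof.py <<'E'
from h import *
import pickle,sys
s,t=pickle.load(open(sys.argv[1],"rb"))
a=np.radians(-72.1);u=np.array([np.cos(a),np.sin(a)]);v=np.array([-u[1],u[0]]);o=np.array([500,120.5])
g=np.arange(84,118,.5)
def P(d,vv,z,ch):
    im=ch(d["frame"].astype(np.float32)); q=o+g[:,None]*u+vv*v
    xy=proj(d,np.c_[q,np.full(len(g),z)]).astype(np.float32)
    return cv2.remap(im,xy[:,0].copy(),xy[:,1].copy(),cv2.INTER_LINEAR).ravel()
sm=lambda x:np.convolve(x,np.ones(5)/5,'same')
sat=lambda f:(f[...,0]-f[...,2])/(f.sum(2)+1)
L=[]
for vv in range(-52,53,4):
    p=P(t,vv,74,lambda f:f.mean(2)); bg=np.polyval(np.polyfit(g,p,1),g); w=np.clip(bg-p-3,0,None)
    i=np.argmax(sm(w)[4:-4])+4; k=slice(max(0,i-9),i+10); w=w[k]; L.append((vv,(g[k]*w).sum()/w.sum(),p[i]-bg[i]))
L=np.array(L);print(np.round(L,1).tolist())
m=np.abs(L[:,1]-np.median(L[:,1]))<3;print("line fit",np.polyfit(L[m,0],L[m,1],1),m.sum())
for d,n,vs in((t,"t",(68,72,76,80,-64,-68,-72,-76,-80)),(s,"s",(-66,-70,-74,-78,-82))):
  for vv in vs:
    p=sm(P(d,vv,70,sat)); gr=np.gradient(p)[4:-4]; i=np.argmin(gr)+4; k=slice(max(0,i-6),i+7); w=np.clip(-np.gradient(p)[k],0,None); print(n,vv,round((g[k]*w).sum()/w.sum(),1),round(p[:8].mean(),3),round(p[-8:-3].mean(),3))
E
python3 prof.py p4.pkl
```

```text
[[-52.0, 116.2, -8.7], [-48.0, 116.5, -6.7], [-44.0, 116.7, -6.5], [-40.0, 116.5, -12.0], [-36.0, 116.5, -10.3], [-32.0, 100.7, -11.5], [-28.0, 100.1, -13.6], [-24.0, 100.6, -12.8], [-20.0, 100.2, -14.2], [-16.0, 100.0, -11.5], [-12.0, 100.2, -9.3], [-8.0, 99.6, -6.9], [-4.0, 116.7, -8.3], [0.0, 116.7, -10.8], [4.0, 116.7, -8.5], [8.0, 99.6, -11.3], [12.0, 99.9, -10.4], [16.0, 100.6, -11.9], [20.0, 100.3, -11.8], [24.0, 100.1, -10.9], [28.0, 99.8, -11.2], [32.0, 99.3, -9.5], [36.0, 99.5, -9.9], [40.0, 99.8, -13.9], [44.0, 100.0, -14.8], [48.0, 99.8, -13.5], [52.0, 99.6, -11.9]]
line fit [-7.48492626e-03  1.00080567e+02] 19
t 68 101.4 0.066 0.121
t 72 102.5 0.007 0.15
t 76 101.5 0.012 0.145
t 80 101.1 0.093 0.142
t -64 100.4 0.072 0.086
t -68 100.1 0.017 0.14
t -72 101.4 0.007 0.143
t -76 100.6 0.092 0.145
t -80 99.4 0.186 0.146
s -66 98.0 0.117 0.202
s -70 98.6 0.042 0.205
s -74 99.3 0.048 0.205
s -78 98.4 0.198 0.185
s -82 99.4 0.282 0.172
```

```bash
cat > scr.py <<'E'
from h import *
import pickle,sys
s,t=pickle.load(open(sys.argv[1],"rb"))
a=np.radians(-72.1);u=np.array([np.cos(a),np.sin(a)]);v=np.array([-u[1],u[0]]);o=np.array([500,120.5])
def screw(d,U,V,z=72):
    f=d["frame"].astype(np.float32); sat=(f[...,0]-f[...,2])/(f.sum(2)+1)
    G=np.mgrid[-9:9.1:.5,-9:9.1:.5].reshape(2,-1).T
    for _ in range(4):
        q=o+(G[:,:1]+U)*u+(G[:,1:]+V)*v; xy=proj(d,np.c_[q,np.full(len(q),z)]).astype(np.float32)
        w=np.clip(.13-cv2.remap(sat,xy[:,0].copy(),xy[:,1].copy(),1).ravel(),0,None); c=(G*w[:,None]).sum(0)/w.sum(); U+=c[0];V+=c[1]
    return round(U,2),round(V,2)
t0=pickle.load(open("top0.pkl","rb"));s0=pickle.load(open("side0.pkl","rb"))
print("t0",[screw(t0,U,V) for U in(-84,86) for V in(-72,74)])
print("t now",[screw(t,86,V) for V in(-72,74)])
print("s0",[screw(s0,U,V) for U,V in((-86,-72),(-86,73),(83,-72),(83,73))]);print("s now",[screw(s,U,V) for U,V in((-86,-72),(83,-72))])
# edge profiles in top, hue-like
g=np.arange(91,112,1.)
for V in(-81,-78,-67,67,70,78,81):
    q=o+g[:,None]*u+V*v; r=[]
    for T in(t0,t):
        xy=proj(T,np.c_[q,np.full(len(g),70)]).astype(np.float32); p=cv2.remap(T["frame"].astype(np.float32),xy[:,0].copy(),xy[:,1].copy(),1).reshape(-1,3); x=(p[:,0]-p[:,2])/p.sum(1)
        hi,lo=x[:4].max(),x[-5:].mean(); i=np.argmax(x<(hi+lo)/2); r.append((g[i],round(float(hi),2),round(float(lo),2)))
    print(V,r)
E
python3 scr.py p4.pkl
```

```text
t0 [(np.float64(-83.91), np.float64(-70.64)), (np.float64(-83.46), np.float64(67.61)), (np.float64(85.81), np.float64(-71.32)), (np.float64(86.33), np.float64(66.92))]
t now [(np.float64(85.76), np.float64(-65.81)), (np.float64(85.89), np.float64(72.12))]
s0 [(np.float64(-86.76), np.float64(-71.91)), (np.float64(-86.77), np.float64(71.26)), (np.float64(82.55), np.float64(-72.23)), (np.float64(83.55), np.float64(67.77))]
s now [(np.float64(-86.7), np.float64(-71.84)), (np.float64(82.59), np.float64(-72.05))]
-81 [(np.float64(102.0), 0.22, 0.14), (np.float64(101.0), 0.22, 0.14)]
-78 [(np.float64(91.0), 0.2, 0.15), (np.float64(102.0), 0.22, 0.15)]
-67 [(np.float64(91.0), 0.18, 0.15), (np.float64(91.0), 0.18, 0.14)]
67 [(np.float64(91.0), 0.09, 0.07), (np.float64(103.0), 0.17, 0.1)]
70 [(np.float64(91.0), 0.13, 0.13), (np.float64(91.0), 0.2, 0.14)]
78 [(np.float64(91.0), 0.16, 0.14), (np.float64(91.0), 0.17, 0.15)]
81 [(np.float64(91.0), 0.19, 0.13), (np.float64(91.0), 0.2, 0.15)]
```

Request:
{"api": "send_rows", "payload": {"motion": [{"tx":-0.0013,"ty":0,"tz":0,"rx":0,"ry":0,"rz":0.004,"gripper":1},{"tx":-0.0013,"ty":0,"tz":0,"rx":0,"ry":0,"rz":0.004,"gripper":1},{"tx":0,"ty":0,"tz":0,"rx":0,"ry":0,"rz":0,"gripper":1},{"tx":0,"ty":0,"tz":0,"rx":0,"ry":0,"rz":0,"gripper":1},{"tx":0,"ty":0,"tz":0,"rx":0,"ry":0,"rz":0,"gripper":1},{"tx":0,"ty":0,"tz":0,"rx":0,"ry":0,"rz":0,"gripper":1}]}}

```text
time_s: 18.52
ee_pos: [495.5, 135.5, 82.1]
ee_rot: [180.0, -0.1, 107.7]
force: [-1.2, 5.6, 6.1]
gripper_width: 43.4
gripper_force: 45.0
```

```bash
python3 - <<'E'
from h import *
import pickle
T=[cam("top") for _ in range(10)]; Sd=[cam("side") for _ in range(4)]
t=T[0];t["frame"]=np.mean([x["frame"] for x in T],0).astype(np.uint8);s=Sd[0];s["frame"]=np.mean([x["frame"] for x in Sd],0).astype(np.uint8)
pickle.dump((s,t),open("p5.pkl","wb"))
st=env.state();print(st["ee_pos"],st["ee_rot"],st["gripper_width"],st["force"],st["torque"],st["time_s"])
a=cv2.resize(t["frame"][165:221,285:335],None,fx=10,fy=10,interpolation=cv2.INTER_CUBIC)
b=cv2.resize(s["frame"][140:290,260:450],None,fx=1.5,fy=1.5,interpolation=cv2.INTER_CUBIC)
c=np.zeros((560,800,3),np.uint8);c[:,:500]=a;c[:225,500:785]=b;save("s7.png",c)
E
python3 prof.py p5.pkl | grep fit; python3 scr.py p5.pkl | grep now
```

```text
[495.46857595 135.46874023  82.03753966] [ 1.79959022e+02 -1.08067088e-01  1.07699162e+02] 43.5855950304036 [-0.87799192  6.10999374  5.14033155] [ 0.7857333  -0.46137803  0.23810511] 19.225
line fit [4.18644813e-03 1.01021082e+02] 22
t now [(np.float64(85.77), np.float64(-66.15)), (np.float64(86.29), np.float64(71.78))]
s now [(np.float64(-86.71), np.float64(-71.86)), (np.float64(82.59), np.float64(-72.09))]
```

View pics/s7.png

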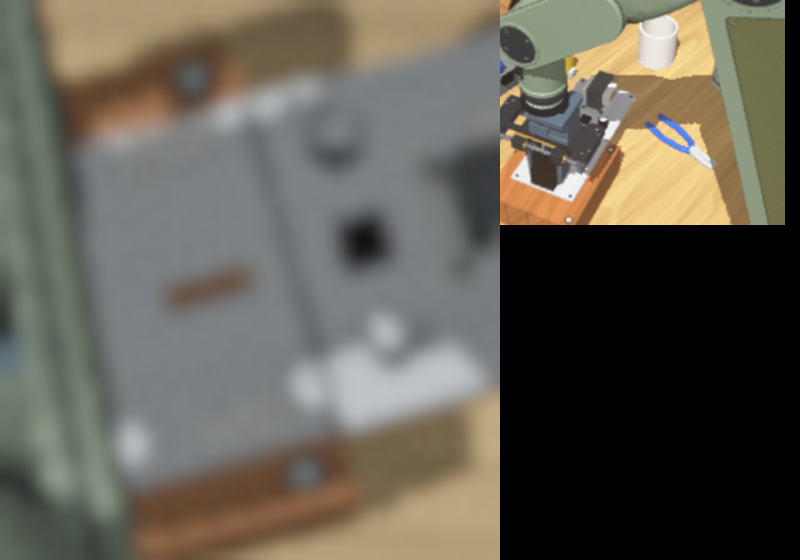

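The top crop shows the line, running from (250,125) to (330,415), along the block's end at both sides. The plate is flat and held. The fit puts the line 0.2 mm from the edge and parallel to within about 0.2°, so I hand in.

```bash
python3 -c "
from workcell import env
print(env.job_done())"
```

```text
the job is handed in; nothing more can be done
None
```

I handed the job in: the screwdriver stands in the steel cup, and the gripper is holding the plate flat on the block with its line along the block's edge, about 0.2 mm off and parallel to within about 0.2° by the camera.

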